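# Slide a copper shim plate to the edge and pick it up

## Robot

A 7-joint arm with a two-finger parallel gripper is mounted at the origin on a cart in front of the work surface, level with it; the furniture and walls round the work are solid. World frame = base frame: x ahead of the robot, y to its left, z up, the work surface at z = 0. Lengths are in m, angles in rad, forces in N, time in s.
With the tool pointing down it reaches from about 0.4 to 0.85 m from the base axis. Payload 4.5 kg.
Tool frame: the origin (TCP) lies on the centre line of the jaws, within the pads' length; the fingertips stand r.tip_extent ahead of it and the grasp point (between the pads) is the TCP (r.tip_extent is the distance from the TCP to the fingertips, in m); z points along the fingers, y is the line along which they close (so a half turn about z gives the same grasp; the last joint's range is limited). The gripper opens to 88 mm and grips with 3 to 60 N. Pads are 18 mm wide; open, the fingers measure 123 mm over their backs; the gripper's body (75 mm by 187 mm) begins 45 mm behind the grasp point.
Start: joints at [1.348, 0.689, -0.195, 1.565, 0.157, 0.902, -0.215], TCP at [0.159, -0.605, 0.258] pointing down, gripper open.
Joint ranges: [-3.01, 3.01], [-0.46, 2.08], [-1.47, 1.51], [0.13, 2.56], [-1, 4.14], [0.04, 2.09], [-2.66, 2.66]. Speed limits (rad/s): [2.57, 2.57, 3.14, 3.14, 3.14, 3.14, 3.14].

## Interface

Orientations are given as a unit quaternion [x, y, z, w].
In Python, from plant import sensors, vision, finish_job, r gives the robot as it stands. The module is installed in compiled form; this text tells all that it offers.
- The arm moves only by the tool step_arm, never from a script. Its argument "steps" is a list of rows, each a list of 2 entries, a list of its own where there are three numbers: the shift along the tool's x, y, z in cm, then the turn, a rotation vector about the tool's x, y, z in degrees. A call has 1 to 12 rows; each row shifts and turns the commanded pose from where the row before left it, along the tool's axes as they then stand; what a row does not reach is not made up. A row lasts 1/8 s, in which the tool goes at most 62.5 mm and 10.7 degrees, less where a joint would pass 70% of its speed; a pose out of reach is approached as far as the arm can. A call with a gripper value outside its range is refused whole. "claw" is the opening, from -1 (shut) to 1 (fully open), set as the call begins (left out, the last holds). The fingers move at their own pace and stop on an object; "grip_force" is the grip in N (left out, the last holds). Time passes only in rows, so rows that do not move let the fingers close. It gives the time, the measured TCP pose, the force, the opening and the grip force at its end, in the units of the state.
- sensors.get_state(): the state, without advancing time (a new reading comes with each control period).
- vision.snapshot(name): name is "scene" or "top" or "wrist"; returns a dict with "img" (384x512x3 uint8, red, green, blue), "fx", "fy", "cx", "cy" (pixels), "position" and "rotation" of the camera in the world. Camera axes: x right, y down, z forward; pixel columns grow to the right and rows downward; lengths in m; the calibration is good to about 2 mm. A picture is of the moment at which its call begins. There is no depth.
- finish_job(): hands the job in; it is judged then, once.
The state is a dict: "clock": time; "q": joint angles; "qd": joint speeds; "joint_torque": joint torques, N m; "tool_pos": TCP position; "eef_rot": TCP orientation; "contact_force": force on the tool from outside, world axes, zero at the start; "moment": the same for the moment, N m; "opening": opening from 0.0 (shut) to 1.0 (fully open); "finger_force": force on a finger pad.
Only numpy, scipy, OpenCV 4.12 (cv2) and the standard library are available. Lean on these libraries where they do the work, as an engineer would, in place of code of your own. Each camera call takes 0.05 s, during which the arm holds its last target. There are 200 camera calls.

## Task

The thin copper shim plate lies sunk in the channel of the blue block's sprung deck, too low between the rails to be gripped. Press on it with a light, steady force, well short of scoring it, and slide it along the channel until roughly a third of it sticks out over the open front edge and it stays lying flat there. Then pick it up by the part that sticks out, lay it gently and flat wholly inside the yellow tray and let go, without dropping it and without shifting the tape measure, the round tin or the glue bottle.

Things in the scene. Friction and masses are not known exactly. Their poses are not given: they have to be found in the camera images.
- plate_center (a point): Centre (half-way up) of the loose copper shim plate, 120 mm long (x) x 50 wide (y) x 5 thick (z), about 0.3 kg. It starts in the block's channel, its -x end 6 to 14 mm behind the front edge. Metal slides on metal more easily than under the fingertips: a steady press of about 13 N drags it along, one under 9 N may slip over it; over 25 N between plate and block scores it.
- block: Blue block, fixed; origin: centre of its underside. Steel deck on it 140 mm (x) x 90 (y), top 60 mm up. Rails along x, 7 mm high, leave a 55 mm channel, shut at +x by an 8 mm wall, open at the front (-x), which faces the robot, turned up to 0.25 rad. The deck is hinged at +x and sprung up: level under the plate alone; pressed it dips by an amount that varies, more near the front (up to 25 mm).
- block_edge (a point): Middle of the deck's open front edge: 70 mm from the block's origin along its -x, on the deck's surface. Axes as the block's.
- tray: Open yellow tray fixed to the bench, 144 mm (its x axis) x 204 mm (y), long side roughly along the robot's forward direction. Origin: centre of its underside. Floor 2 mm thick, walls 23 mm high and 8 mm thick, inside 128 x 188 mm; one wall (+x) has a notch.
- tape_measure: Loose yellow tape measure, 38x80x62 mm, standing between block and tray; origin at its underside. A bystander.
- tin: Loose round white tin, 73 mm across, 32 mm high, near the robot between block and tray; origin at its underside. A bystander.
- glue: Loose white glue bottle, 57 mm across, 155 mm high, at the back between block and tray; origin at its underside. A bystander.
Not all that is in view belongs to the job. Of the things that look like the part that bears plate_center, the larger one is meant.

How it is judged:
By the outcome, as a careful person would: the job done as asked, in the order asked, and still so for the second after the job is handed in, with the robot touching nothing.
It also fails if it takes over 67 s, if anything falls off the work surface, if the arm or the gripper's body presses on something with over 40 N, if the wrist force passes 120 N, or if a joint passes its speed limit or range.

## Working session

There is one attempt and no reset: what is moved stays moved. The work goes in short steps, Python scripts to look and compute and a tool call to move; the robot and the scene stay as the last step left them, time stands still between calls to the robot, and variables do not carry over. Pictures are saved under pics/ and viewed, at most 10 in all, crops included, and the job is handed in when it is done.

Besides the shell and the picture viewer there is one more tool, called after "Request:" in YAML: its name, and indented under it one key for each argument. step_arm: Moves the arm, as the interface text tells. Its arguments: {"type":"object","properties":{"steps":{"type":"array"},"claw":{"type":"number"},"grip_force":{"type":"number"}},"required":["steps"]}

```bash
mkdir -p pics; python3 - <<'E'
from plant import sensors, vision, r
import cv2,numpy as np
s=sensors.get_state()
for k in("clock","tool_pos","eef_rot","contact_force","opening","finger_force"):print(k,s[k])
print(r.tip_extent)
for n in("scene","top"):
    d=vision.snapshot(n);cv2.imwrite(f"pics/{n}0.png",d["img"][:,:,::-1])
    print(n,d["fx"],d["cx"],d["cy"],d["position"],np.round(d["rotation"],4).tolist())
a=np.vstack([cv2.imread("pics/scene0.png"),cv2.imread("pics/top0.png")])
E
```

```text
clock 0.0
tool_pos [ 0.1585442  -0.60394289  0.25693013]
eef_rot [ 9.91759994e-01  1.28106600e-01 -1.81515261e-04 -8.83909549e-04]
contact_force [-0.64744613  0.02316833 -0.01669732]
opening 1.0030645118744712
finger_force 0.0
0.019
scene 359.4656519417482 257.06397763042054 194.17286443640748 [-0.02055118 -0.37361877  0.61155421] [0.7894, -0.4402, 0.2041, -0.3762]
top 459.6555559437416 256.2002150977951 187.18191189491995 [ 0.42038787 -0.02498721  1.05417971] [-0.698, 0.7137, -0.0324, 0.0489]
```

View pics/top0.png

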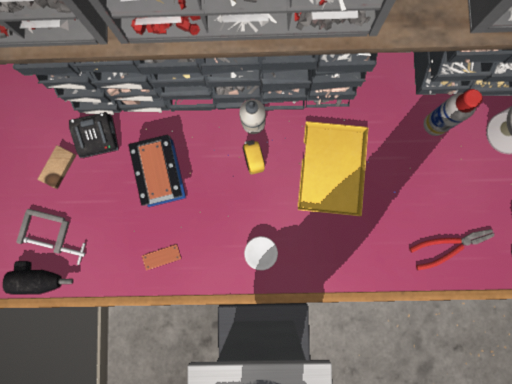

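View pics/scene0.png

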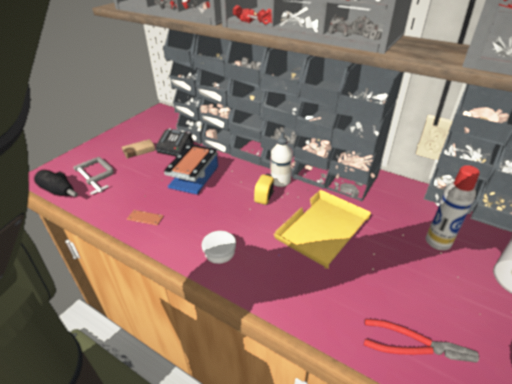

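The top view shows the block at about (157,171) px with the copper plate in it. The decoy plate is at (162,257), the tray at (334,168), the tape at (254,158), the tin at (261,253) and the glue at (252,115). The scene view agrees. Next I measure them.

```bash
cat > h.py <<'E'
from plant import sensors, vision, r
import cv2,numpy as np
from scipy.spatial.transform import Rotation as R
def ray(d,uv,z):
    uv=np.atleast_2d(np.float64(uv)); M=np.array(d["rotation"]); M=M if M.shape==(3,3) else R.from_quat(M).as_matrix()
    v=np.c_[(uv[:,0]-d["cx"])/d["fx"],(uv[:,1]-d["cy"])/d["fy"],np.ones(len(uv))]@M.T
    p=np.array(d["position"]); return p+v*((z-p[2])/v[:,2])[:,None]
def big(m,box=None):
    m=m.astype(np.uint8)
    if box: k=np.zeros_like(m);k[box[1]:box[3],box[0]:box[2]]=1;m=m*k
    c,_=cv2.findContours(m,cv2.RETR_EXTERNAL,cv2.CHAIN_APPROX_NONE)
    return max(c,key=cv2.contourArea)[:,0]
def rect(P):
    (c,w,a)=cv2.minAreaRect(np.float32(P[:,:2]*1000)); return np.round(c,1),np.round(w,1),round(a,1)
def hsv(d): return cv2.cvtColor(d["img"],cv2.COLOR_RGB2HSV)
E
python3 - <<'E'
from h import *
d=vision.snapshot("top");h=hsv(d);H,S,V=h[...,0],h[...,1],h[...,2]
for p in[(155,170),(335,160),(150,150),(134,150),(176,203),(254,158),(200,230),(261,253)]:print(p,h[p[1],p[0]])
cop=(H>=3)&(H<=16)&(S>100)&(V>90)
print("plate",rect(ray(d,big(cop,(125,130,190,210)),.063)))
print("plate pts",ray(d,cv2.boxPoints(cv2.minAreaRect(big(cop,(125,130,190,210)))),.063).round(3)[:,:2].tolist())
yel=(H>=20)&(H<=33)&(S>120)&(V>60)
print("tray",rect(ray(d,big(yel,(290,110,380,225)),.024)))
print("tape",rect(ray(d,big(yel,(235,135,275,180)),.06)))
blk=(V<70)|((H>95)&(H<130))
c=big((blk|cop)&True,(122,128,190,212));print("block",rect(ray(d,c,.064)))
deckc=big((V<70)|cop,(122,128,190,212));print("deck",rect(ray(d,deckc,.066)))
print("tin",rect(ray(d,big((S<60)&(V>130),(235,230,285,275)),.032)))
print("glue",ray(d,[(252,100),(252,130)],.1).round(3))
im=d["img"][120:220,110:290,::-1];cv2.imwrite("pics/c1.png",cv2.resize(im,None,fx=4.4,fy=4.4,interpolation=cv2.INTER_CUBIC))
E
```

```text
(155, 170) [  8 140 187]
(335, 160) [ 22 163 230]
(150, 150) [  8 142 191]
(134, 150) [ 90   6 136]
(176, 203) [170 144 174]
(254, 158) [ 23 165 232]
(200, 230) [170 141 177]
(261, 253) [ 20   3 236]
plate (array([579.2, 218.7]), array([119.2,  50.3]), 12.5)
plate pts [[0.633, 0.257], [0.643, 0.207], [0.526, 0.181], [0.516, 0.23]]
tray (array([ 579.9, -176.5]), array([141.6, 202.9]), 82.8)
tape (array([601.8,   0.7]), array([65.9, 35.7]), 12.8)
block (array([577.9, 214.2]), array([147.2,  97.9]), 12.5)
deck (array([581. , 214.8]), array([139.7,  97.2]), 12.2)
tin (array([393.9,  -7.6]), array([70.5, 72. ]), 88.5)
glue [[0.719 0.001 0.1  ]
 [0.653 0.003 0.1  ]]
```

View pics/c1.png

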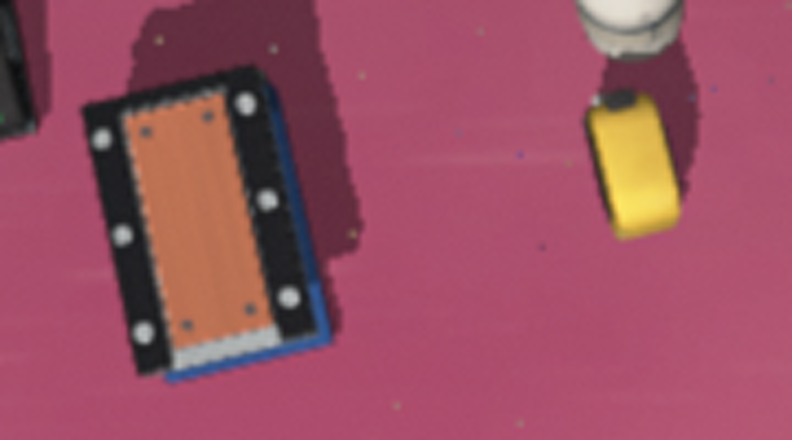

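The crop shows the plate in the channel with a bare silver strip of about 10 mm at the front. The plate centre is about (0.579, 0.219) m and the yaw about 12.5°. I turn 2.2° and travel with the jaws closing.

Request:
step_arm:
  steps:
    - [[0,0,0],[0,0,2.2]]
    - [[2,-2.3,0],[0,0,0]]
    - [[3.8,-4.4,0],[0,0,0]]
    - [[3.8,-4.4,0],[0,0,0]]
    - [[3.8,-4.4,0],[0,0,0]]
    - [[3.8,-4.4,0],[0,0,0]]
    - [[3.8,-4.4,0],[0,0,0]]
    - [[3.8,-4.4,0],[0,0,0]]
    - [[3.8,-4.4,0],[0,0,0]]
    - [[3.8,-4.4,0],[0,0,0]]
    - [[3.8,-4.4,0],[0,0,0]]
    - [[3.8,-4.4,0],[0,0,0]]
  claw: -1
  grip_force: 10

```text
clock: 1.65
tool_pos: [0.4499, -0.0641, 0.2579]
eef_rot: [0.994, 0.108, 0.0, 0.0]
contact_force: [0.5, -1.7, -0.9]
opening: 0.003
finger_force: 0.0
```

Request:
step_arm:
  steps:
    - [[3.8,-4.4,0],[0,0,0]]
    - [[3.8,-4.4,0],[0,0,0]]
    - [[3.8,-4.4,0],[0,0,0]]
    - [[3.8,-4.4,0],[0,0,0]]
    - [[3.8,-4.4,0],[0,0,0]]
    - [[2.8,-2.9,0],[0,0,0]]
    - [[0,0,0],[0,0,0]]
    - [[0,0,0],[0,0,0]]

```text
clock: 2.65
tool_pos: [0.6074, 0.2232, 0.2574]
eef_rot: [0.994, 0.108, -0.001, 0.001]
contact_force: [0.1, -1.0, -0.3]
opening: 0.008
finger_force: 0.0
```

```bash
cat >> h.py <<'E'
def rep(p=None):
    s=sensors.get_state(); M=R.from_quat(s["eef_rot"]).as_matrix(); t=np.array(s["tool_pos"])
    print("t",round(s["clock"],2),"tcp",t.round(4),"yaw",np.degrees(np.arctan2(M[1,0],M[0,0])).round(2),"z",M[:,2].round(4),"F",np.round(s["contact_force"],2),"open",round(s["opening"],3))
    if p is not None: print("shift cm tool",(M.T@(np.array(p)-t)*100).round(2))
E
python3 -c "
from h import *
rep([.608,.225,.15])"
```

```text
t 2.65 tcp [0.6074 0.2232 0.2574] yaw 12.43 z [-9.0e-04 -1.7e-03 -1.0e+00] F [ 0.13 -1.   -0.29] open 0.008
shift cm tool [ 0.11 -0.18 10.74]
```

Request:
step_arm:
  steps:
    - [[0.1,-0.2,3.5],[0,0,0]]
    - [[0,0,4],[0,0,0]]
    - [[0,0,4],[0,0,0]]
    - [[0,0,3],[0,0,0]]
    - [[0,0,1.2],[0,0,0]]
    - [[0,0,0],[0,0,0]]
    - [[0,0,0],[0,0,0]]
    - [[0,0,0],[0,0,0]]

```text
clock: 3.65
tool_pos: [0.6091, 0.2269, 0.1021]
eef_rot: [0.994, 0.109, 0.001, -0.0]
contact_force: [-0.3, 0.5, 0.1]
opening: 0.006
finger_force: 0.0
```

```bash
python3 -c "
from h import *
rep([.608,.225,.084])
cv2.imwrite('pics/w1.png',vision.snapshot('wrist')['img'][:,:,::-1])"
```

```text
t 3.65 tcp [0.6091 0.2269 0.1021] yaw 12.5 z [ 2.2e-03  8.0e-04 -1.0e+00] F [-0.26  0.45  0.13] open 0.006
shift cm tool [-0.16  0.16  1.81]
```

View pics/w1.png

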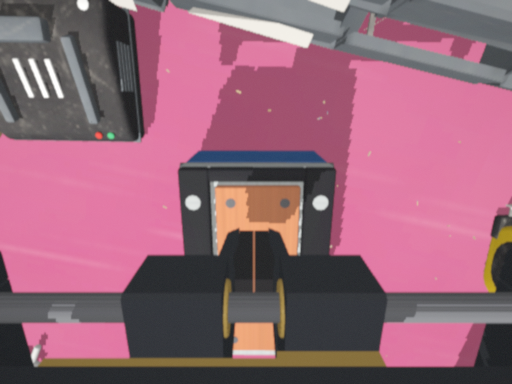

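The wrist view shows the closed fingers centred over the plate between the rails (channel 213–302 px, fingers at about 254). I descend slowly until contact.

Request:
step_arm:
  steps:
    - [[0,0,0.4],[0,0,0]]
    - [[0,0,0.4],[0,0,0]]
    - [[0,0,0.4],[0,0,0]]
    - [[0,0,0.2],[0,0,0]]
    - [[0,0,0.2],[0,0,0]]
    - [[0,0,0],[0,0,0]]
    - [[0,0,0],[0,0,0]]

```text
clock: 4.58
tool_pos: [0.6084, 0.2267, 0.0847]
eef_rot: [0.994, 0.109, 0.0, 0.0]
contact_force: [-0.2, -0.0, -0.6]
opening: 0.003
finger_force: 0.0
```

Request:
step_arm:
  steps:
    - [[0,0,0.1],[0,0,0]]
    - [[0,0,0.1],[0,0,0]]
    - [[0,0,0.1],[0,0,0]]
    - [[0,0,0],[0,0,0]]
    - [[0,0,0],[0,0,0]]

```text
clock: 5.2
tool_pos: [0.6084, 0.2267, 0.0844]
eef_rot: [0.994, 0.109, 0.0, 0.0]
contact_force: [-5.7, -2.1, 18.2]
opening: 0.006
finger_force: 9.0
```

Request:
step_arm:
  steps:
    - [[0,0,-0.05],[0,0,0]]
    - [[-0.1,0,0],[0,0,0]]
    - [[-0.2,0,0],[0,0,0]]
    - [[-0.2,0,0],[0,0,0]]
    - [[0,0,0],[0,0,0]]

```text
clock: 5.82
tool_pos: [0.6071, 0.2265, 0.0845]
eef_rot: [0.994, 0.109, 0.004, -0.001]
contact_force: [2.7, 0.0, 7.4]
opening: 0.007
finger_force: 4.0
```

Request:
step_arm:
  steps:
    - [[0,0,0.1],[0,0,0]]
    - [[0,0,0],[0,0,0]]
    - [[0,0,0],[0,0,0]]

```text
clock: 6.2
tool_pos: [0.607, 0.2265, 0.0843]
eef_rot: [0.994, 0.109, 0.004, -0.001]
contact_force: [1.1, 0.1, 13.4]
opening: 0.005
finger_force: 6.8
```

Request:
step_arm:
  steps:
    - [[-0.2,0,0],[0,0,0]]
    - [[-0.2,0,0],[0,0,0]]
    - [[0,0,0],[0,0,0]]

```text
clock: 6.58
tool_pos: [0.6045, 0.2261, 0.0844]
eef_rot: [0.994, 0.109, 0.006, -0.001]
contact_force: [4.0, 0.6, 10.9]
opening: 0.003
finger_force: 5.3
```

Request:
step_arm:
  steps:
    - [[-0.2,0,0.05],[0,0,0]]
    - [[-0.2,0,0.02],[0,0,0]]
    - [[-0.2,0,0.02],[0,0,0]]
    - [[-0.2,0,0.02],[0,0,0]]
    - [[0,0,0],[0,0,0]]

```text
clock: 7.2
tool_pos: [0.5975, 0.2248, 0.0838]
eef_rot: [0.994, 0.109, 0.007, -0.002]
contact_force: [4.7, 1.0, 12.5]
opening: 0.005
finger_force: 6.3
```

```bash
python3 -c "
from h import *
rep()
d=vision.snapshot('top');h=hsv(d);H,S,V=h[...,0],h[...,1],h[...,2]
cop=(H>=3)&(H<=16)&(S>100)&(V>90)
P=np.argwhere(cop[130:212,125:190])[:,::-1]+[125,130]
w=ray(d,P,.065)[:,:2]-[.579,.2187]; e=np.array([np.cos(np.radians(12.5)),np.sin(np.radians(12.5))])
s=w@e; print('plate -x end rel old centre mm',1000*np.percentile(s,[.5,2,98]).round(4))
"
```

```text
t 7.2 tcp [0.5975 0.2248 0.0838] yaw 12.49 z [ 0.013   0.0049 -0.9999] F [ 4.71  1.03 12.54] open 0.005
plate -x end rel old centre mm [-70.4 -69.2  37.4]
```

Request:
step_arm:
  steps:
    - [[-0.2,0,0.03],[0,0,0]]
    - [[-0.2,0,0.03],[0,0,0]]
    - [[-0.2,0,0.02],[0,0,0]]
    - [[-0.2,0,0.03],[0,0,0]]
    - [[-0.2,0,0.02],[0,0,0]]

```text
clock: 7.88
tool_pos: [0.5887, 0.223, 0.0828]
eef_rot: [0.994, 0.109, 0.008, -0.002]
contact_force: [5.0, 0.8, 13.4]
opening: 0.005
finger_force: 6.8
```

Request:
step_arm:
  steps:
    - [[-0.2,0,0.02],[0,0,0]]
    - [[-0.2,0,0.03],[0,0,0]]
    - [[-0.2,0,0.02],[0,0,0]]
    - [[-0.2,0,0.03],[0,0,0]]
    - [[-0.2,0,0.02],[0,0,0]]

```text
clock: 8.5
tool_pos: [0.5788, 0.2209, 0.0815]
eef_rot: [0.994, 0.109, 0.008, -0.002]
contact_force: [4.8, 1.2, 13.2]
opening: 0.007
finger_force: 6.9
```

Request:
step_arm:
  steps:
    - [[-0.2,0,0.03],[0,0,0]]
    - [[-0.2,0,0.03],[0,0,0]]
    - [[-0.2,0,0.03],[0,0,0]]
    - [[-0.2,0,0.03],[0,0,0]]
    - [[-0.2,0,0.02],[0,0,0]]

```text
clock: 9.12
tool_pos: [0.5688, 0.2187, 0.0799]
eef_rot: [0.994, 0.109, 0.007, -0.002]
contact_force: [5.5, 1.4, 13.2]
opening: 0.005
finger_force: 6.8
```

Request:
step_arm:
  steps:
    - [[-0.2,0,0.03],[0,0,0]]
    - [[-0.2,0,0.04],[0,0,0]]
    - [[-0.2,0,0.03],[0,0,0]]
    - [[-0.2,0,0.03],[0,0,0]]
    - [[-0.1,0,0.02],[0,0,0]]
    - [[0,0,0],[0,0,0]]

```text
clock: 9.88
tool_pos: [0.5595, 0.2167, 0.0781]
eef_rot: [0.994, 0.109, 0.007, -0.002]
contact_force: [4.8, 2.0, 14.5]
opening: 0.005
finger_force: 6.8
```

```bash
python3 -c "
from h import *
rep()
d=vision.snapshot('top');h=hsv(d);H,S,V=h[...,0],h[...,1],h[...,2]
cop=(H>=3)&(H<=16)&(S>100)&(V>90)
P=np.argwhere(cop[130:232,125:190])[:,::-1]+[125,130]
w=ray(d,P,.058)[:,:2]-[.579,.2187]; e=np.array([np.cos(np.radians(12.5)),np.sin(np.radians(12.5))])
s=w@e; print('plate -x end rel old centre mm',1000*np.percentile(s,[.5,2,98]).round(4))
im=d['img'][120:240,110:210,::-1];cv2.imwrite('pics/c2.png',cv2.resize(im,None,fx=5,fy=5,interpolation=cv2.INTER_CUBIC))
"
```

```text
t 9.88 tcp [0.5595 0.2167 0.0781] yaw 12.49 z [ 0.013   0.0054 -0.9999] F [ 4.75  1.96 14.47] open 0.005
plate -x end rel old centre mm [-109.4 -108.3   -1.3]
```

View pics/c2.png

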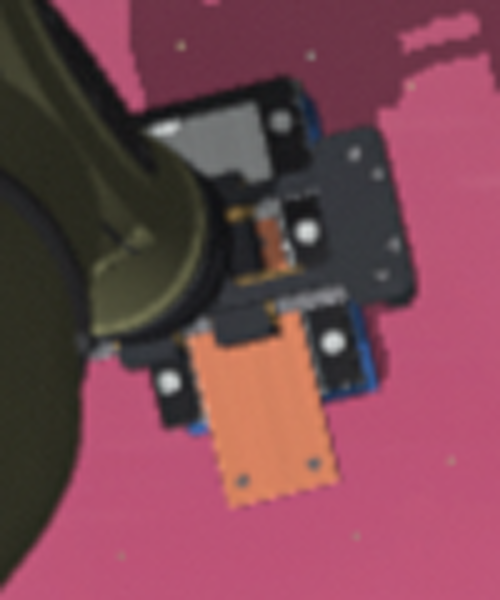

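The plate sticks out at the front by about 39 mm (its end is at row 500 of the crop, the rail fronts at about 410). I relax the sideways load and lift off slowly.

Request:
step_arm:
  steps:
    - [[0.1,0,0],[0,0,0]]
    - [[0.05,0,-0.05],[0,0,0]]
    - [[0,0,-0.05],[0,0,0]]
    - [[0,0,-0.05],[0,0,0]]
    - [[0,0,-0.05],[0,0,0]]
    - [[0,0,-0.1],[0,0,0]]
    - [[0,0,-0.1],[0,0,0]]
    - [[0,0,-0.1],[0,0,0]]
    - [[0,0,-0.1],[0,0,0]]
    - [[0,0,-0.2],[0,0,0]]
    - [[0,0,-0.4],[0,0,0]]
    - [[0,0,-0.6],[0,0,0]]

```text
clock: 11.42
tool_pos: [0.5542, 0.2144, 0.0925]
eef_rot: [0.994, 0.109, -0.001, 0.0]
contact_force: [0.7, 0.3, 0.2]
opening: 0.007
finger_force: 0.0
```

Request:
step_arm:
  steps:
    - [[0,0,-1],[0,0,0]]
    - [[0,0,-2],[0,0,0]]
    - [[-1,0,-2],[0,0,0]]
    - [[-3,0,-2],[0,0,0]]
    - [[-3,0,0],[0,0,0]]
    - [[-2,0,0],[0,0,0]]
    - [[-0.7,0,0],[0,0,0]]
    - [[0,0,0],[0,0,0]]
    - [[0,0,0],[0,0,0]]
  claw: 1

```text
clock: 12.55
tool_pos: [0.4615, 0.1941, 0.1628]
eef_rot: [0.994, 0.109, 0.001, -0.0]
contact_force: [0.3, -0.5, 0.7]
opening: 0.992
finger_force: 0.0
```

```bash
python3 -c "
from h import *
rep()
d=vision.snapshot('wrist');cv2.imwrite('pics/w2.png',d['img'][:,:,::-1])
h=hsv(d);H,S,V=h[...,0],h[...,1],h[...,2]
cop=(H>=3)&(H<=16)&(S>100)&(V>90)
c=big(cop);B=cv2.boxPoints(cv2.minAreaRect(c));print(B.round(0).tolist());print(rect(ray(d,c,.065)),ray(d,B,.065)[:,:2].round(4).tolist())
for z in(.0,.065):print(ray(d,[(256,192)],z))
"
```

```text
t 12.55 tcp [0.4615 0.1941 0.1628] yaw 12.49 z [ 1.3e-03  5.0e-04 -1.0e+00] F [ 0.34 -0.53  0.65] open 0.992
[[220.0, 19.0], [292.0, 19.0], [292.0, 187.0], [220.0, 187.0]]
(array([529.7, 207. ]), array([118.9,  49.6]), 12.5) [[0.5825, 0.2435], [0.593, 0.196], [0.478, 0.1657], [0.4656, 0.2217]]
[[0.44742418 0.18772299 0.        ]]
[[0.46772266 0.19280635 0.065     ]]
```

View pics/w2.png

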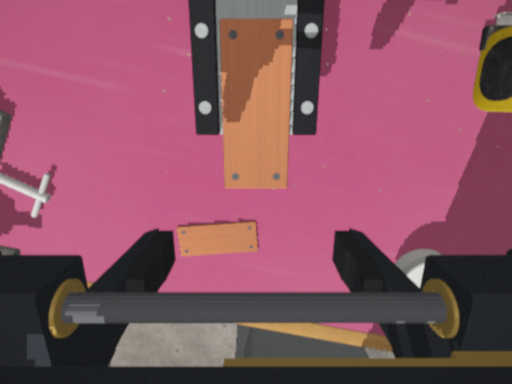

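The wrist view shows the plate lying flat with its end at row 187 and the rail fronts at row 133, so the overhang is roughly a third. The decoy lies at (217,239) px. I move over the overhang and go down with a pre-check.

Request:
step_arm:
  steps:
    - [[1.2,0.1,0],[0,0,0]]
    - [[1.4,0.1,0],[0,0,0]]
    - [[0.8,0,1.3],[0,0,0]]
    - [[0,0,2],[0,0,0]]
    - [[0,0,2],[0,0,0]]
    - [[0,0,1],[0,0,0]]
    - [[0,0,0],[0,0,0]]
    - [[0,0,0],[0,0,0]]

```text
clock: 13.6
tool_pos: [0.4944, 0.1994, 0.1]
eef_rot: [0.994, 0.109, 0.0, -0.0]
contact_force: [0.1, 0.3, 0.4]
opening: 0.998
finger_force: 0.0
```

```bash
python3 -c "
from h import *
rep([.4955,.1994,.080])"
```

```text
t 13.6 tcp [0.4944 0.1994 0.1   ] yaw 12.51 z [ 7.e-04  2.e-04 -1.e+00] F [0.13 0.32 0.43] open 0.998
shift cm tool [0.1  0.02 2.  ]
```

Request:
step_arm:
  steps:
    - [[0.1,0,0.8],[0,0,0]]
    - [[0,0,0.8],[0,0,0]]
    - [[0,0,0.4],[0,0,0]]
    - [[0,0,0],[0,0,0]]
    - [[0,0,0],[0,0,0]]

```text
clock: 14.22
tool_pos: [0.4951, 0.1995, 0.0798]
eef_rot: [0.994, 0.109, 0.0, 0.0]
contact_force: [-1.5, 0.1, 0.7]
opening: 0.999
finger_force: 0.0
```

Request:
step_arm:
  steps:
    - [[0,0,0],[0,0,0]]
    - [[0,0,0],[0,0,0]]
    - [[0,0,0],[0,0,0]]
    - [[0,0,0],[0,0,0]]
    - [[0,0,0],[0,0,0]]
    - [[0,0,0],[0,0,0]]
  claw: -1
  grip_force: 10

```text
clock: 14.98
tool_pos: [0.495, 0.1995, 0.0797]
eef_rot: [0.994, 0.109, -0.0, 0.0]
contact_force: [0.9, 0.1, -0.0]
opening: 0.562
finger_force: 10.0
```

Request:
step_arm:
  steps:
    - [[0,0,0],[0,0,0]]
    - [[0,0,0],[0,0,0]]
    - [[0,0,0],[0,0,0]]
    - [[0,0,-0.2],[0,0,0]]
    - [[0,0,-0.3],[0,0,0]]
    - [[0,0,-0.5],[0,0,0]]
    - [[0,0,-0.8],[0,0,0]]
    - [[0,0,-1.2],[0,0,0]]
    - [[0,0,-1],[0,0,0]]
    - [[0,0,0],[0,0,0]]
    - [[0,0,0],[0,0,0]]
  grip_force: 55

```text
clock: 16.35
tool_pos: [0.4949, 0.1994, 0.1197]
eef_rot: [0.994, 0.109, -0.0, 0.0]
contact_force: [0.4, -0.1, -2.7]
opening: 0.554
finger_force: 55.0
```

```bash
python3 -c "
from h import *
rep([.52,.19,.2])
for n in ('wrist','scene'):
  d=vision.snapshot(n);im=d['img'][:,:,::-1];cv2.imwrite('pics/'+n+'3.png',im)
a=cv2.imread('pics/wrist3.png');b=cv2.resize(cv2.imread('pics/scene3.png')[110:240,110:280],(502,384))
cv2.imwrite('pics/m3.png',cv2.resize(np.hstack([a,b]),(800,303)))
"
```

```text
t 16.35 tcp [0.4949 0.1994 0.1197] yaw 12.52 z [-1.e-04 -1.e-04 -1.e+00] F [ 0.44 -0.05 -2.75] open 0.554
shift cm tool [ 2.24  1.46 -8.03]
```

View pics/m3.png

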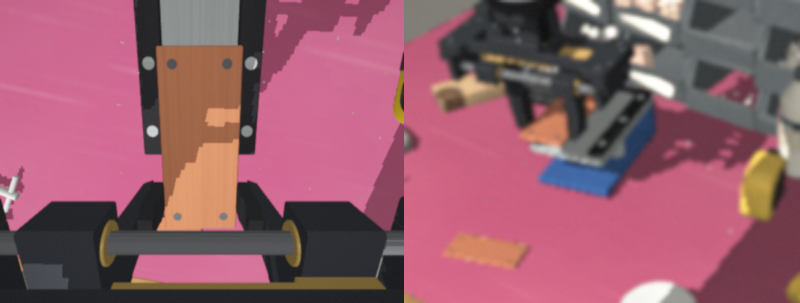

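The plate is held and the full 2.75 N of weight is carried. I check its pitch by PnP on its corners.

```bash
cat >> h.py <<'E'
def pnp(d):
    h=hsv(d);H,S,V=h[...,0],h[...,1],h[...,2]
    c=big((H>=3)&(H<=16)&(S>100)&(V>60))
    q=cv2.approxPolyDP(cv2.convexHull(c),8,True)[:,0].astype(float)
    return q
E
python3 - <<'E'
from h import *
d=vision.snapshot('wrist');q=pnp(d);print(q.tolist())
if len(q)==4:
    up=q[q[:,1].argsort()]; a=up[:2][up[:2,0].argsort()]; b=up[2:][up[2:,0].argsort()]
    im=np.array([a[0],a[1],b[1],b[0]])
    ob=np.array([[60,25,0],[60,-25,0],[-60,-25,0],[-60,25,0]])/1000.
    K=np.array([[d["fx"],0,d["cx"]],[0,d["fy"],d["cy"]],[0,0,1]])
    n,rv,tv,err=cv2.solvePnPGeneric(ob,im,K,None,flags=cv2.SOLVEPNP_IPPE)
    M=np.array(d["rotation"]); M=M if M.shape==(3,3) else R.from_quat(M).as_matrix()
    for r_,t_,e_ in zip(rv,tv,err):
        P=M@R.from_rotvec(r_[:,0]).as_matrix(); c=np.array(d["position"])+M@t_[:,0]
        print("c",c.round(4),"x axis",P[:,0].round(3),"n",P[:,2].round(3),"err",e_)
E
```

```text
[[306.0, 57.0], [297.0, 287.0], [199.0, 292.0], [197.0, 59.0]]
c [0.5275 0.2074 0.1112] x axis [0.973 0.197 0.12 ] n [-0.088 -0.161  0.983] err [4.71963166]
c [0.5447 0.212  0.1086] x axis [ 0.77   0.16  -0.617] n [0.574 0.247 0.781] err [7.94589345]
```

Request:
step_arm:
  steps:
    - [[0,0,-1],[0,0,0]]
    - [[0,0,-2],[0,0,0]]
    - [[0,0,-2.5],[0,0,0]]
    - [[0,0,-2.5],[0,0,0]]
    - [[0,0,-1.5],[0,0,0]]
    - [[0,0,-0.5],[0,0,3]]
    - [[0,0,0],[0,0,5]]
    - [[0,0,0],[0,0,5]]
    - [[0,0,0],[0,0,4.5]]
    - [[0,0,0],[0,0,2.2]]
    - [[0.2,0.8,0],[0,0,0]]
    - [[0.5,1.8,0],[0,0,0]]

```text
clock: 18.0
tool_pos: [0.4987, 0.1725, 0.2195]
eef_rot: [0.998, -0.062, -0.0, -0.0]
contact_force: [0.1, -0.1, -3.5]
opening: 0.552
finger_force: 55.0
```

Request:
step_arm:
  steps:
    - [[0.8,3,0],[0,0,0]]
    - [[1,3.8,0],[0,0,0]]
    - [[1,3.8,0],[0,0,0]]
    - [[1,3.8,0],[0,0,0]]
    - [[1,3.8,0],[0,0,0]]
    - [[1,3.8,0],[0,0,0]]
    - [[1,3.8,0],[0,0,0]]
    - [[1,3.6,0],[0,0,0]]
    - [[0.7,2.5,0],[0,0,0]]
    - [[0.4,1.7,0],[0,0,0]]
    - [[0,0,0],[0,0,0]]
    - [[0,0,0],[0,0,0]]

```text
clock: 19.5
tool_pos: [0.5448, -0.1703, 0.2196]
eef_rot: [0.998, -0.062, -0.0, -0.001]
contact_force: [-0.0, 0.1, -2.1]
opening: 0.549
finger_force: 55.0
```

```bash
python3 -c "
from h import *
rep([.5453,-.1721,.06])
for n in ('wrist','scene','top'):
  d=vision.snapshot(n);cv2.imwrite('pics/'+n+'4.png',d['img'][:,:,::-1])
a=cv2.imread('pics/wrist4.png');b=cv2.resize(cv2.imread('pics/scene4.png')[90:280,210:440],(465,384))
cv2.imwrite('pics/m4.png',cv2.resize(np.hstack([a,b]),(800,314)))
"
```

```text
t 19.5 tcp [ 0.5448 -0.1703  0.2196] yaw -7.1 z [-5.0e-04  1.3e-03 -1.0e+00] F [-0.03  0.07 -2.1 ] open 0.549
shift cm tool [ 0.08  0.19 15.96]
```

View pics/m4.png

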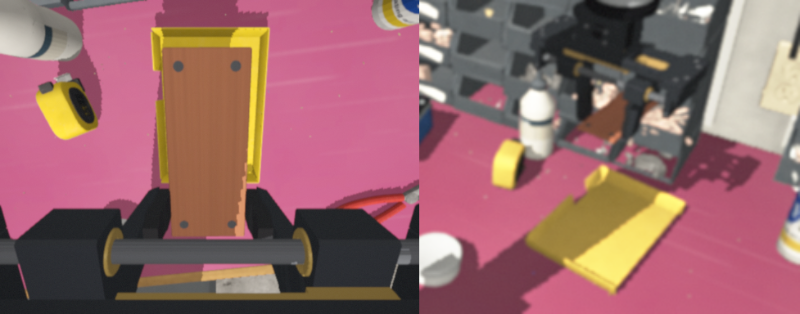

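The wrist view shows the plate (about 162–252 px across) firm in the jaws and aligned over the tray, and the bystanders have not moved. I lower it.

Request:
step_arm:
  steps:
    - [[0.1,0.2,1.5],[0,0,0]]
    - [[0,0,3],[0,0,0]]
    - [[0,0,3],[0,0,0]]
    - [[0,0,3],[0,0,0]]
    - [[0,0,3],[0,0,0]]
    - [[0,0,2.5],[0,0,0]]
    - [[0,0,1.5],[0,0,0]]
    - [[0,0,0.5],[0,0,0]]
    - [[0,0,0.3],[0,0,0]]
    - [[0,0,0],[0,0,0]]
    - [[0,0,0],[0,0,0]]

```text
clock: 21.02
tool_pos: [0.5462, -0.174, 0.0374]
eef_rot: [0.998, -0.063, 0.001, 0.0]
contact_force: [0.6, 0.6, -2.6]
opening: 0.551
finger_force: 55.0
```

Request:
step_arm:
  steps:
    - [[0,0,0.2],[0,0,0]]
    - [[0,0,0.2],[0,0,0]]
    - [[0,0,0.2],[0,0,0]]
    - [[0,0,0.1],[0,0,0]]
    - [[0,0,0],[0,0,0]]
    - [[0,0,0],[0,0,0]]

```text
clock: 21.78
tool_pos: [0.5458, -0.1738, 0.0298]
eef_rot: [0.998, -0.063, 0.0, 0.0]
contact_force: [-0.6, 0.6, -2.2]
opening: 0.55
finger_force: 55.0
```

Request:
step_arm:
  steps:
    - [[0,0,0.2],[0,0,0]]
    - [[0,0,0.2],[0,0,0]]
    - [[0,0,0.1],[0,0,0]]
    - [[0,0,0.1],[0,0,0]]
    - [[0,0,0],[0,0,0]]
    - [[0,0,0],[0,0,0]]

```text
clock: 22.52
tool_pos: [0.5458, -0.1739, 0.0238]
eef_rot: [0.998, -0.063, 0.0, 0.0]
contact_force: [0.4, 0.9, -2.5]
opening: 0.552
finger_force: 55.0
```

Request:
step_arm:
  steps:
    - [[0,0,0.1],[0,0,0]]
    - [[0,0,0.05],[0,0,0]]
    - [[0,0,0],[0,0,0]]
    - [[0,0,0],[0,0,0]]

```text
clock: 23.02
tool_pos: [0.5458, -0.1739, 0.0223]
eef_rot: [0.998, -0.063, 0.0, 0.0]
contact_force: [1.2, 0.3, -3.5]
opening: 0.552
finger_force: 55.0
```

Request:
step_arm:
  steps:
    - [[0,0,0.05],[0,0,0]]
    - [[0,0,0.05],[0,0,0]]
    - [[0,0,0],[0,0,0]]
    - [[0,0,0],[0,0,0]]

```text
clock: 23.52
tool_pos: [0.5458, -0.1739, 0.0216]
eef_rot: [0.998, -0.063, 0.0, 0.0]
contact_force: [-2.0, 1.9, 5.4]
opening: 0.553
finger_force: 55.0
```

Contact with the floor. I ease the grip, then open partway.

Request:
step_arm:
  steps:
    - [[0,0,-0.02],[0,0,0]]
    - [[0,0,0],[0,0,0]]
    - [[0,0,0],[0,0,0]]
    - [[0,0,0],[0,0,0]]
  grip_force: 4

```text
clock: 24.02
tool_pos: [0.5459, -0.1739, 0.0215]
eef_rot: [0.998, -0.063, 0.0, 0.0]
contact_force: [0.0, 0.4, 3.2]
opening: 0.571
finger_force: 4.0
```

Request:
step_arm:
  steps:
    - [[0,0,0],[0,0,0]]
    - [[0,0,0],[0,0,0]]
    - [[0,0,0],[0,0,0]]
    - [[0,0,0],[0,0,0]]
  claw: 0.45

```text
clock: 24.52
tool_pos: [0.546, -0.174, 0.0214]
eef_rot: [0.998, -0.063, 0.0, 0.0]
contact_force: [0.7, -1.7, 2.2]
opening: 0.726
finger_force: 1.0
```

Request:
step_arm:
  steps:
    - [[0,0,-0.3],[0,0,0]]
    - [[0,0,-1],[0,0,0]]
    - [[0,0,-2.5],[0,0,0]]
    - [[0,0,-4],[0,0,0]]
    - [[0,0,-4],[0,0,0]]
    - [[0,0,-4],[0,0,0]]
    - [[-2,0,-2],[0,0,0]]
    - [[-3,0,0],[0,0,0]]
    - [[-3,0,0],[0,0,0]]
    - [[0,0,0],[0,0,0]]
    - [[0,0,0],[0,0,0]]

```text
clock: 25.9
tool_pos: [0.4677, -0.1638, 0.1999]
eef_rot: [0.998, -0.062, 0.001, 0.0]
contact_force: [0.3, 0.3, -0.1]
opening: 0.725
finger_force: 0.0
```

```bash
python3 -c "
from h import *
rep()
d=vision.snapshot('wrist');c=cv2.imwrite('pics/wrist5.png',d['img'][:,:,::-1])
h=hsv(d);H,S,V=h[...,0],h[...,1],h[...,2]
q=big((H>=3)&(H<=16)&(S>100)&(V>60));print(rect(ray(d,q,.007)))
t=vision.snapshot('top');cv2.imwrite('pics/top5.png',t['img'][:,:,::-1])
cv2.imwrite('pics/m5.png',cv2.resize(np.hstack([cv2.imread('pics/wrist5.png'),cv2.imread('pics/top5.png')]),(800,300)))
"
```

```text
t 25.9 tcp [ 0.4677 -0.1638  0.1999] yaw -7.16 z [ 2.2e-03 -3.0e-04 -1.0e+00] F [ 0.32  0.32 -0.07] open 0.725
(array([ 577.7, -178. ]), array([ 49.1, 111.1]), 83.2)
```

View pics/m5.png

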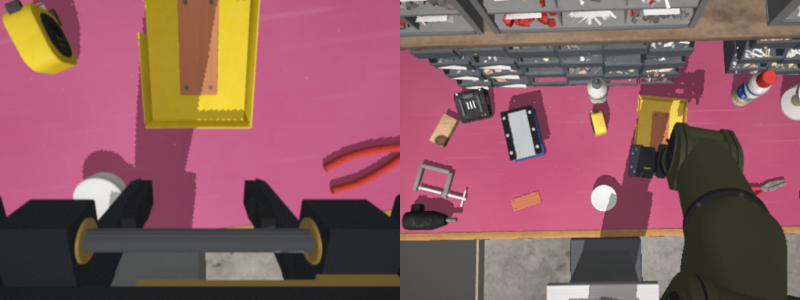

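The plate lies flat and centred in the tray, clear of the walls (about (578, −178) mm). The bystanders look unmoved and the gripper is clear, so I hand the job in.

```bash
python3 -c "
from plant import finish_job
print(finish_job())"
```

```text
the job is handed in; nothing more can be done
None
```

I slid the plate out with a press mostly around 13 N (peak reading 18 N), until about 39 mm stuck out and lay flat. I then picked it up by that part, laid it flat near the centre of the yellow tray and released it. The tape measure, tin and glue bottle looked unmoved, and I handed the job in at about 26 s; no verdict was shown.

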